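# Load the sleeve feed trough

### The job

Load the sleeve feed: slide the gate at the low end of the sloping V-trough fully shut, then take the tray that holds the three long sleeves by its bridge handle and tip it over the upper end of the trough, so that the sleeves slide down the fold and lie in one closed-up row against the gate. Then stand the empty tray upright on the cardboard sheet again and let go. Leave the other tray, of short round caps, and the other things on the bench where they are.

Things in the scene. Friction and masses are not known exactly. Their poses are not given: they have to be found in the camera images.
- sheet: Flat brown cardboard sheet, 180 x 560 x 4 mm, fixed to the bench in front of the robot; both trays stand on it. Origin at the centre of its underside (bench level), x and y along its short and long sides, z up.
- tray_handle (a point): Centre of the handle of the loose steel channel tray that holds the three sleeves (0.2 to 0.33 kg): an upright black block over the tray's middle, 20 mm along x, 40 mm along y, from 22 mm above to 33 mm below this point, which is 80 mm above the tray's underside. Take it from above, fingers closing along x. Axes: z up when it stands, x along the tray to its closed back; it pours at -x.
- tray_lip (a point): Middle of the tray's floor edge (top face) at its open pouring end, same axes: 94 mm to -x and 56 mm below the handle's centre. Channel 193 mm long, 40 mm wide, walls 36 mm high, floor 3 mm, with a foot below it 49 to 69 mm behind the lip. The floor rises 6 degrees to the lip: level, the sleeves stay in; they slide out at 18 to 26 degrees nose down, and may ride over each other if tipped fast.
- cap_tray_handle (a point): Centre of the handle of the other tray, of the same make and size, holding five short round white caps (29 mm wide, 17 mm high). It stands on the sheet at the other place and must not be moved.
- fold (a point): The lower end of the V-trough's fold, on the inner fold line, at the face of the gate. x runs uphill along the fold (32 degrees above level), y level across, z square to the fold, upward and out of the V.
- trough: Sloping 90-degree V-trough of polished steel angle on a fixed stand, 270 mm long along the fold, side walls 50 mm wide (mouth 70 mm across, 35 mm above the fold). Origin on the bench under the middle; x horizontal, towards the upper end; z up. The fold's lower end is 130 mm towards -x and 35 mm up; the upper end is 178 mm up with the rims 30 mm higher.
- gate_handle (a point): Point 13 mm above the middle of the black block handle on the slide gate at the trough's lower end. The block is 22 mm along the trough's x, 30 mm along its y, 78 mm high (reaching 26 mm above this point) and moves with the gate; same axes as the trough. Free to be pinched or pushed from above; nothing stands within 15 mm below this point on any side but the gate.
- gate (a joint): Slide of the gate in m: 0 = fully open (gate stands to the +y side of the trough), 0.05 = fully shut, at its stop, across the fold. It shuts towards the trough's -y, takes about 2 N, and stays where it is left. It starts nearly open.
- sleeve1_center (a point): Centre of a white smooth plastic sleeve (friction on the steel about 0.3), 60 mm long, 28 mm across, about 35 g, x along its axis; one of three alike that lie end to end in the tray. Lying on the fold, its centre is 20 mm above the fold line; three closed up have centres 30, 90 and 150 mm from the gate's face, in any order.
- sleeve2_center (a point): Centre of a white smooth plastic sleeve (friction on the steel about 0.3), 60 mm long, 28 mm across, about 35 g, x along its axis; one of three alike that lie end to end in the tray. Lying on the fold, its centre is 20 mm above the fold line; three closed up have centres 30, 90 and 150 mm from the gate's face, in any order.
- sleeve3_center (a point): Centre of a white smooth plastic sleeve (friction on the steel about 0.3), 60 mm long, 28 mm across, about 35 g, x along its axis; one of three alike that lie end to end in the tray. Lying on the fold, its centre is 20 mm above the fold line; three closed up have centres 30, 90 and 150 mm from the gate's face, in any order.
- housings: Stack of white dome housings, 170 mm across, 170 mm high, at the left; leave it. Origin at its underside.
- speaker: Round speaker unit, 130 mm across, 34 mm high, beyond the trough; leave it. Origin at its underside.
- speaker_b: The second such speaker unit; leave it. Origin at its underside.
- driver: Electric screwdriver, 230 mm long, lying at the left; leave it. Origin at its underside.
- bowl: White bowl, 150 mm across, 60 mm high, at the right; leave it. Origin at its underside.
- sprue: White moulded strip with four rings, 90 mm long, at the right; leave it. Origin at its underside.
Things that resemble listed ones, but are neither listed nor needed, are in the scene too. Leave any blue or turquoise look-alike of the part that bears tray_handle alone.

How it is judged:
By the outcome, as a careful person would: the job done as asked, in the order asked, and still so for the second after the job is handed in, with the robot touching nothing.
It also fails if it takes over 58 s, if anything falls off the work surface, if the arm or the gripper's body presses on something with over 40 N, if the wrist force passes 120 N, or if a joint passes its speed limit or range.

### The arm

A 7-joint arm with a two-finger parallel gripper is mounted at the origin on the work surface. World frame = base frame: x ahead of the robot, y to its left, z up, the work surface at z = 0. Lengths are in m, angles in rad, forces in N, time in s.
With the tool pointing down it reaches from about 0.425 to 0.95 m from the base axis. Payload 4.7 kg.
Tool frame: the origin (TCP) lies at the very end of the fingers, on their centre line; the grasp point (between the pads) lies 19 mm behind it (arm.grasp_offset is the z of the grasp point in the tool frame, in m); z points along the fingers, y is the line along which they close (so a half turn about z gives the same grasp; the last joint's range is limited). The gripper opens to 87 mm and grips with 3 to 60 N. Pads are 19 mm wide; open, the fingers measure 117 mm over their backs; the gripper's body (75 mm by 190 mm) begins 51 mm behind the grasp point.
Start: joints at [1.264, 0.469, -0.049, 1.532, 0.024, 1.141, -0.082], TCP at [0.185, -0.649, 0.223] pointing down, gripper open.
Joint ranges: [-2.59, 2.59], [-0.33, 1.99], [-1.39, 1.29], [0.1, 2.45], [-1.04, 4.18], [0.21, 1.99], [-2.66, 2.66]. Speed limits (rad/s): [2.57, 2.57, 3.14, 3.14, 3.14, 3.14, 3.14].

### API

Orientations are given as [roll, pitch, yaw] about the fixed x, y, z axes, in that order (R = Rz(yaw) Ry(pitch) Rx(roll)).
In Python, from station import arm, cams, order gives the robot as it stands.
- The arm moves only by the shell command python3 -m jog 'ROWS' [FORCE]. ROWS is JSON, a list of rows, each a list of 3 entries, a list of its own where there are three numbers: the shift along the tool's x, y, z as a fraction of full scale, then the turn, a rotation vector about the tool's x, y, z as a fraction of full scale, then the finger opening in mm, from 0 to 87. A call has 1 to 5 rows; each row shifts and turns the commanded pose from where the row before left it, along the tool's axes as they then stand; what a row does not reach is not made up. Full scale, the value 1, is 0.1 m for a shift and 360 degrees for a turn. A row lasts 1/12 s, in which the tool goes at most 41.7 mm and 7.16 degrees, less where a joint would pass 70% of its speed; a pose out of reach is approached as far as the arm can. A call with a number of a shift or a turn outside -1 to 1 is refused whole. A call with a gripper value outside its range is refused whole. The fingers move at their own pace and stop on an object; FORCE is the grip in N (left out, the last holds). Time passes only in rows, so rows that do not move let the fingers close. It gives the time, the measured TCP pose, the force, the opening and the grip force at its end, in the units of the state.
- arm.observe(): the state, without advancing time (a new reading comes with each control period).
- cams.capture(name): name is "scene" or "top" or "wrist"; returns a dict with "img" (400x640x3 uint8, red, green, blue), "z_map" (400x640 float32, m along the optical axis (not along the pixel's ray), 0 where there is no reading), "intrinsics" (3x3 intrinsics, pixels), "position" and "rotation" of the camera in the world. Camera axes: x right, y down, z forward; pixel columns grow to the right and rows downward; lengths in m; the calibration is good to about 2 mm. A picture is of the moment at which its call begins.
- order.hand_in(): hands the job in; it is judged then, once.
The state is a dict: "clock": time; "q": joint angles; "dq": joint speeds; "effort": joint torques, N m; "tcp_pos": TCP position; "tcp_rot": TCP orientation; "wrist_force": force on the tool from outside, world axes, zero at the start; "wrist_torque": the same for the moment, N m; "finger_gap": opening from 0.0 (shut) to 1.0 (fully open); "grasp_force": force on a finger pad.
Only numpy, scipy, OpenCV 4.12 (cv2) and the standard library are available. Lean on these libraries where they do the work, as an engineer would, in place of code of your own. Each camera call takes 0.05 s, during which the arm holds its last target. There are 200 camera calls.

## Working session

There is one attempt and no reset: what is moved stays moved. The work goes in short steps, Python scripts to look and compute and a shell command to move; the robot and the scene stay as the last step left them, time stands still between calls to the robot, and variables do not carry over. Pictures are saved under pics/ and viewed, at most 10 in all, crops included, and the job is handed in when it is done.

```bash
mkdir -p pics; ls; cat > h.py <<'E'
import numpy as np, cv2
from station import arm,cams,order
def cap(n):
    return cams.capture(n)
def pts(c):
    K=np.array(c["intrinsics"]);z=c["z_map"];v,u=np.mgrid[:z.shape[0],:z.shape[1]]
    p=np.stack([(u-K[0,2])/K[0,0]*z,(v-K[1,2])/K[1,1]*z,z],-1)
    return p@np.array(c["rotation"]).T+np.array(c["position"])
def save(c,name,crop=None,s=1):
    im=c["img"][:,:,::-1]
    if crop: x0,y0,x1,y1=crop; im=im[y0:y1,x0:x1]
    cv2.imwrite("pics/"+name,cv2.resize(im,None,fx=s,fy=s,interpolation=cv2.INTER_CUBIC))
E
python3 - <<'E'
from h import *
import pickle
d={}
for n in("top","scene"):
    c=cap(n);d[n]=c;save(c,n+"0.png",None,1.25);print(n,c["rotation"],c["position"],c["intrinsics"],(c["z_map"]>0).mean())
pickle.dump(d,open("d0.pkl","wb"))
print(arm.observe())
E
```

```text
pics
top [-2.96055233  0.00503754 -1.58104622] [ 0.24206686 -0.00783459  1.34581964] [[499.94095068   0.         321.06467991]
 [  0.         499.94095068 205.41552825]
 [  0.           0.           1.        ]] 0.996078125
scene [-2.59088209e+00 -1.38020167e-03  1.83790596e+00] [0.99210446 0.1209757  0.94741412] [[377.03260428   0.         327.031967  ]
 [  0.         377.03260428 201.88268055]
 [  0.           0.           1.        ]] 0.99602734375
{'clock': 0.1, 'q': array([ 1.26408791,  0.46939196, -0.04858963,  1.53356574,  0.02409204,
        1.14099029, -0.08227766]), 'dq': array([-0.00241285, -0.00103939,  0.00085503, -0.00342591, -0.00117776,
       -0.00041753,  0.00125217]), 'effort': array([ 2.86460763e-04, -5.09170210e+01, -8.14173161e-02, -2.36829311e+01,
       -6.14803517e-02,  3.44069686e-02,  7.29691601e-05]), 'tcp_pos': array([ 0.18498384, -0.64860298,  0.22158703]), 'tcp_rot': array([-3.13982336e+00,  5.58757245e-05,  2.77851564e-01]), 'wrist_force': array([ 0.37864322,  0.20765458, -0.65018941]), 'wrist_torque': array([ 0.04230906, -0.01420671,  0.04868313]), 'grasp_force': 0.0, 'finger_gap': 1.0058002530275345}
```

```bash
sed -i 's/@np.array(c\["rotation"\]).T/@Rot.from_euler("xyz",c["rotation"]).as_matrix().T/; 1a from scipy.spatial.transform import Rotation as Rot' h.py
```

```text
(no output)
```

View pics/top0.png

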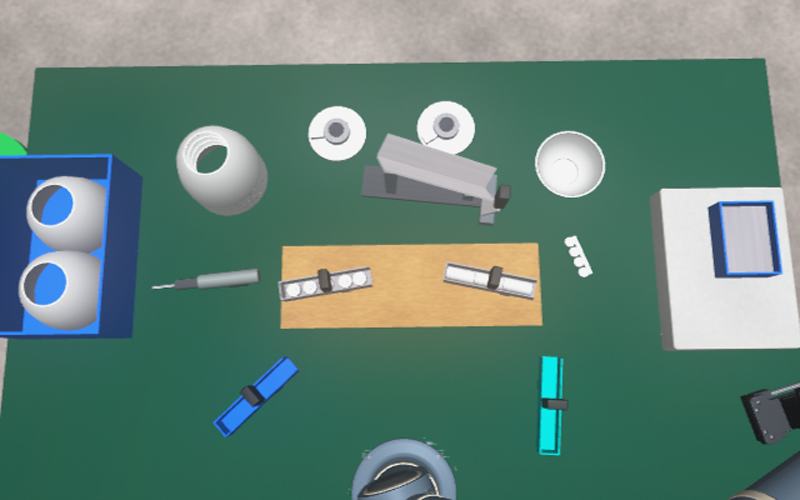

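View pics/scene0.png

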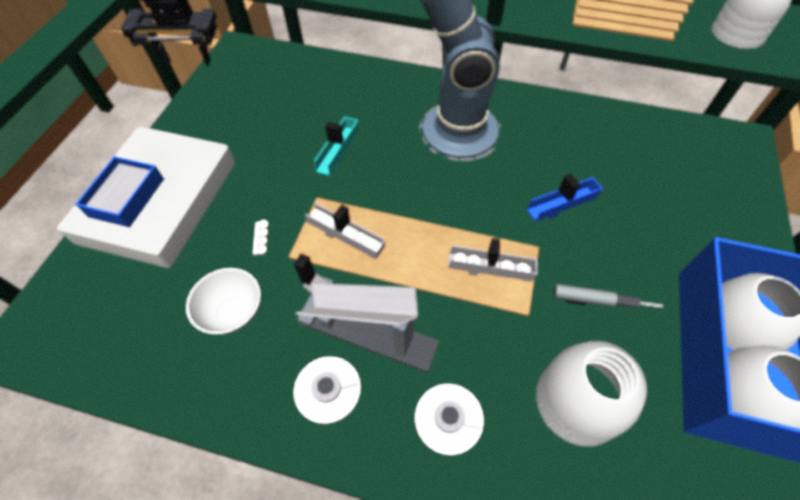

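```bash
python3 - <<'E'
from h import *
import pickle
d=pickle.load(open("d0.pkl","rb"))
a=d["top"];P=pts(a)
b=d["scene"];Q=pts(b)
im=np.hstack([cv2.resize(a["img"][195:250,345:440],None,fx=4,fy=4,interpolation=2)[:220,:380],cv2.resize(b["img"][155:210,235:330],None,fx=4,fy=4,interpolation=2)])
im2=np.hstack([cv2.resize(a["img"][100:185,285:420],None,fx=2.8,fy=2.8),cv2.resize(b["img"][195:280,230:365],None,fx=2.8,fy=2.8)])
w=min(im.shape[1],im2.shape[1]);im=np.vstack([im[:,:w],im2[:,:w]])
cv2.imwrite("pics/c1.png",im[:,:,::-1]);print(im.shape)
for n,c,X in(("top",a,P),("scene",b,Q)):
    g=c["img"].max(2)
    for nm,lo,hi in(("handle",(.45,-.35),(.6,-.1)),("gate",(.6,-.35),(.8,-.1)),("cap",(.45,.05),(.6,.3))):
        m=(g<75)&(X[...,2]>.06)&(X[...,2]<.25)&(X[...,0]>lo[0])&(X[...,0]<hi[0])&(X[...,1]>lo[1])&(X[...,1]<hi[1])
        k=X[m]
        if len(k):
            zt=np.percentile(k[:,2],90); t=k[k[:,2]>zt-.012]; mm=m&(X[...,2]>zt-.012)
            r=cv2.minAreaRect((t[:,:2]*1000).astype(np.float32))
            print(n,nm,len(t),zt,t.mean(0).round(4),(t.min(0)+t.max(0))/2,r)
    # sheet, tray
    hsv=cv2.cvtColor(c["img"],cv2.COLOR_RGB2HSV)
    m=(X[...,2]<.015)&(X[...,0]>.4)&(X[...,0]<.75)&(abs(X[...,1])<.4)&(hsv[...,0]<25)&(hsv[...,1]>80)
    print("sheet",cv2.minAreaRect((X[m][:,:2]*1000).astype(np.float32)))
    for nm,s in(("tray",-1),("captray",1)):
        m=(X[...,2]>.012)&(X[...,2]<.06)&(X[...,0]>.42)&(X[...,0]<.6)&(X[...,1]*s>.04)&(X[...,1]*s<.33)&(hsv[...,1]<70)
        k=X[m];print(nm,m.sum(),cv2.minAreaRect((k[:,:2]*1000).astype(np.float32)))
    m=(X[...,2]>.05)&(X[...,2]<.24)&(X[...,0]>.6)&(X[...,0]<.85)&(X[...,1]>-.25)&(X[...,1]<.12)&(hsv[...,1]<60)&(g>90)
    k=X[m];print("trough",m.sum(),k.min(0),k.max(0),k[k[:,2].argmax()],cv2.minAreaRect((k[:,:2]*1000).astype(np.float32)))
E
```

```text
(458, 756, 3)
top handle 26 0.141141530879358 [ 0.5794 -0.2058  0.1391] [ 0.58693547 -0.20633889  0.14182444] ((583.9360961914062, -202.4022674560547), (29.27408790588379, 12.442355155944824), 29.21070671081543)
top gate 1 0.11677923252502223 [ 0.6022 -0.2008  0.1203] [ 0.60216072 -0.20075546  0.12033869] ((602.1607055664062, -200.75546264648438), (0.0, 0.0), 0.0)
sheet ((458.2258605957031, -21.598785400390625), (116.48383331298828, 563.5215454101562), 0.08285221457481384)
tray 919 ((509.80621337890625, -190.58486938476562), (195.37124633789062, 179.5173797607422), 89.93544006347656)
captray 779 ((440.2946472167969, 194.81459045410156), (270.3402404785156, 41.469913482666016), 89.28916931152344)
trough 2635 [ 0.60009529 -0.22111598  0.05012075] [0.69462556 0.0406255  0.20809923] [0.62073114 0.02504762 0.20809923] ((644.4342041015625, -91.73081970214844), (266.5001525878906, 78.42591857910156), 83.97844696044922)
scene handle 55 0.15230876486282308 [ 0.592  -0.2033  0.1506] [ 0.59117372 -0.20539947  0.14777235] ((591.2390747070312, -205.28863525390625), (21.32642936706543, 17.08452796
[... 225 characters left out ...]
cene cap 1 0.09983205783179105 [0.4501 0.1537 0.0998] [0.45013841 0.15373742 0.09983206] ((450.1383972167969, 153.73741149902344), (0.0, 0.0), 0.0)
sheet ((460.2463073730469, -20.6727294921875), (120.32435607910156, 566.4725952148438), 0.010282797738909721)
tray 857 ((467.8399353027344, -166.08950805664062), (185.89111328125, 165.5745849609375), 29.35846519470215)
captray 850 ((441.4436950683594, 197.15335083007812), (266.0090637207031, 44.33955764770508), 88.67080688476562)
trough 2442 [ 0.60007391 -0.20984923  0.05011894] [0.69512659 0.04582762 0.2107448 ] [0.69340644 0.02279775 0.2107448 ] ((644.6517333984375, -83.31497192382812), (259.17767333984375, 77.70793151855469), 83.8953628540039)
```

View pics/c1.png

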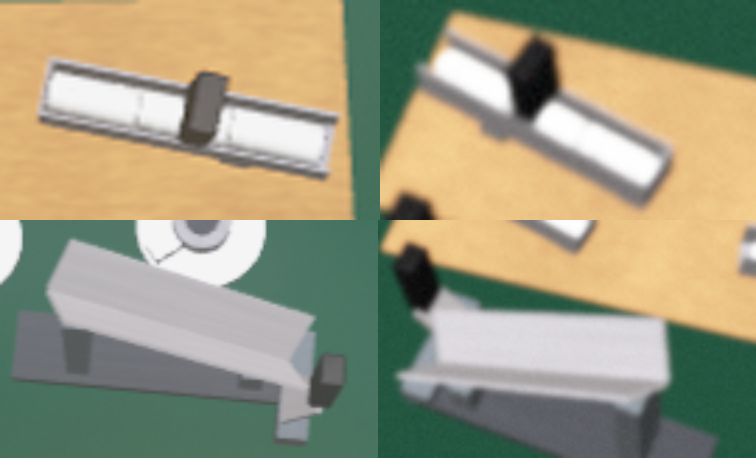

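```bash
python3 - <<'E'
from h import *
import pickle
d=pickle.load(open("d0.pkl","rb"))
for n in("top","scene"):
    c=d[n];X=pts(c);img=c["img"].astype(int);g=img.max(2);sat=g-img.min(2)
    R=lambda x0,x1,y0,y1,z0,z1:(X[...,0]>x0)&(X[...,0]<x1)&(X[...,1]>y0)&(X[...,1]<y1)&(X[...,2]>z0)&(X[...,2]<z1)
    for nm,y0,y1 in(("tray",-.33,-.05),("cap",.05,.33)):
        k=X[R(.42,.575,y0,y1,.09,.12)&(g<110)];print(n,nm,"handle",len(k),np.median(k,0).round(4),k.min(0).round(3),k.max(0).round(3))
        if len(k)>5:print(cv2.minAreaRect((k[:,:2]*1000).astype(np.float32)))
        k=X[R(.42,.575,y0,y1,.02,.06)];k=k[(abs(k[:,1]-np.median(k[:,1]))<.12)]
        print("body",len(k),cv2.minAreaRect((k[:,:2]*1000).astype(np.float32)))
    k=X[R(.57,.63,-.26,-.17,.135,.17)&(g<90)];print("gate",len(k),k.mean(0).round(4),k.min(0).round(3),k.max(0).round(3),cv2.minAreaRect((k[:,:2]*1000).astype(np.float32)))
    T=X[R(.58,.74,-.23,.07,.045,.22)&(sat<30)&(g>80)]
    # start guess: axis yaw ~ 90deg
    best=None
    from scipy.optimize import least_squares
    def res(p,full=False):
        y,o,h=p;ux,uy=np.cos(y),np.sin(y)
        q=T-np.array([.65,-.09,0]);s=q[:,0]*ux+q[:,1]*uy;t=-q[:,0]*uy+q[:,1]*ux-o
        zf=(q[:,2]-h-s*np.tan(np.radians(32)))*np.cos(np.radians(32))
        r=(zf-abs(t))/2**.5
        return (r,s,t,zf) if full else r
    for y in(80,90,100):
        f=least_squares(res,[np.radians(y),0,.1],loss="cauchy",f_scale=.001)
        r,s,t,zf=res(f.x,True);ok=abs(r)<.003
        if best is None or f.cost<best[0]:best=(f.cost,f.x,ok.mean(),s[ok].min(),s[ok].max(),np.percentile(t[ok],[1,50,99]),zf[ok].max())
    cst,x,ok,s0,s1,tt,zz=best;u=np.array([np.cos(x[0]),np.sin(x[0])]);v=np.array([-u[1],u[0]])
    o=np.array([.65,-.09])+x[1]*v
    print("trough",len(T),"yaw",np.degrees(x[0]),"inl",ok,"line pt",o,"h",x[2],"s",s0,s1,tt,zz,"lowfold at z=.035",o+u*(.035-x[2])/np.tan(np.radians(32)),"upper z=.178",o+u*(.178-x[2])/np.tan(np.radians(32)))
E
```

```text
top tray handle 35 [ 0.4349 -0.1898  0.1032] [ 0.421 -0.216  0.091] [ 0.574 -0.182  0.115]
((495.5204772949219, -208.44924926757812), (19.88307762145996, 157.34490966796875), 77.5787582397461)
body 785 ((497.49676513671875, -188.25672912597656), (190.74269104003906, 154.89320373535156), 89.93544006347656)
top cap handle 79 [0.4321 0.1529 0.1044] [0.42  0.142 0.093] [0.447 0.163 0.109]
((432.7311706542969, 153.58441162109375), (27.56743049621582, 18.894975662231445), 10.259220123291016)
body 541 ((438.02081298828125, 150.88824462890625), (39.49357223510742, 184.61903381347656), 1.2136776447296143)
gate 31 [ 0.584  -0.205   0.1437] [ 0.574 -0.216  0.135] [ 0.604 -0.198  0.154] ((589.2852783203125, -208.1027069091797), (18.898122787475586, 29.006929397583008), 84.63665771484375)
trough 2816 yaw 83.92121770933554 inl 0.8100142045454546 line pt [ 0.6441568  -0.08937773] h 0.09552017503044771 s -0.11653337967274371 0.13094273895191444 [-0.03590005 -0.00790413  0.03748983] 0.039952427464158995 lowfold at z=.035 [ 0.63390052 -0.18568568] upper z=.178 [0.65813456 0.0418754 ]
scene tray handle
[... 366 characters left out ...]
17  0.111]
((434.37396240234375, 158.66842651367188), (29.81362533569336, 19.21089744567871), 8.983211517333984)
body 689 ((435.7152099609375, 162.81842041015625), (40.26538848876953, 195.9264373779297), 3.3929038047790527)
gate 106 [ 0.5969 -0.2035  0.1482] [ 0.582 -0.217  0.136] [ 0.608 -0.194  0.155] ((594.6817016601562, -205.498779296875), (20.517162322998047, 24.357601165771484), 81.36610412597656)
trough 2635 yaw 83.84209025040343 inl 0.8713472485768501 line pt [ 0.64377528 -0.08932841] h 0.0948661841195764 s -0.11461035855329012 0.13566426736290377 [-0.03715321  0.01132713  0.03574482] 0.04746976669208814 lowfold at z=.035 [ 0.63349827 -0.18458153] upper z=.178 [0.65804655 0.04294586]
```

```bash
python3 - <<'E'
from h import *
import pickle
d=pickle.load(open("d0.pkl","rb"))
for n in("top","scene"):
    c=d[n];X=pts(c);img=c["img"].astype(int);g=img.max(2);sat=g-img.min(2)
    R=lambda x0,x1,y0,y1,z0,z1:(X[...,0]>x0)&(X[...,0]<x1)&(X[...,1]>y0)&(X[...,1]<y1)&(X[...,2]>z0)&(X[...,2]<z1)
    for nm,y0,y1 in(("tray",-.33,-.05),("cap",.05,.33)):
        k=X[R(.34,.52,y0,y1,.095,.12)&(g<120)];print(n,nm,"handle",len(k),np.median(k,0).round(4),cv2.minAreaRect((k[:,:2]*1000).astype(np.float32)))
        m=R(.34,.52,y0,y1,.02,.06)&(sat<50);k=X[m];c0=np.median(k,0)
        k=k[np.hypot(*(k-c0)[:,:2].T)<.13];e,V=np.linalg.eigh(np.cov(k[:,:2].T));print("body",len(k),c0.round(4),"yaw",np.degrees(np.arctan2(V[1,1],V[0,1])),cv2.minAreaRect((k[:,:2]*1000).astype(np.float32)))
    m=R(.3,.6,-.4,.4,.0,.012)&(img[...,0]>img[...,2]+50)
    print("sheet",cv2.minAreaRect((X[m][:,:2]*1000).astype(np.float32)))
E
```

```text
top tray handle 111 [ 0.4297 -0.1918  0.1042] ((428.392333984375, -193.7338104248047), (19.68202781677246, 38.8494987487793), 77.10319519042969)
body 1045 [ 0.4289 -0.1817  0.0401] yaw 76.9824862280177 ((429.5616149902344, -189.91505432128906), (194.38331604003906, 41.50082778930664), 76.59423828125)
top cap handle 125 [0.4256 0.1523 0.1042] ((426.51629638671875, 153.39295959472656), (39.975440979003906, 20.4864444732666), 9.768571853637695)
body 866 [0.4306 0.1526 0.0323] yaw 98.97091976619853 ((426.35028076171875, 157.69056701660156), (41.320552825927734, 194.63726806640625), 8.135951042175293)
sheet ((425.893310546875, -22.072113037109375), (180.17376708984375, 561.1467895507812), 0.08355384320020676)
scene tray handle 103 [ 0.4341 -0.1873  0.1055] ((431.665771484375, -187.95242309570312), (20.540714263916016, 41.23668670654297), 73.53604125976562)
body 905 [ 0.4375 -0.1742  0.041 ] yaw 78.05764093731703 ((431.4620666503906, -184.81671142578125), (195.09996032714844, 41.987876892089844), 76.90286254882812)
scene cap handle 101 [0.4333 0.1573 0.1061] ((428.6593933105469, 156.38526916503906), (42.018707275390625, 18.240415573120117), 12.149285316467285)
body 1051 [0.4346 0.1631 0.0358] yaw 98.20021378474124 ((427.90875244140625, 161.92605590820312), (42.713584899902344, 194.82571411132812), 7.909003257751465)
sheet ((426.8741455078125, -19.99591064453125), (185.82220458984375, 564.7703857421875), 0.23389804363250732)
```

Candidates for the sleeve tray (1.25× top picture): the cap tray is at (325,283), with round caps. The blue look-alike is at (255,397) and the turquoise one at (552,405). The steel tray with three long sleeves is at (495,280), and that is my choice. The close crop confirms it: the foot lies to the right of the handle, so it pours towards −y and its closed back is at +y. The black gate handle is at (503,197).

Next I move above the gate handle.

```bash
python3 -m jog '[[[0,0,0],[0,0,0.0153],60],[[0,0,0],[0,0,0.0153],60],[[0,0,0],[0,0,0.0153],60],[[0,0,0],[0,0,0.0153],60]]' 12
for i in 1; do :; done
python3 -m jog '[[[0.224,-0.303,0],[0,0,0],60],[[0.224,-0.303,0],[0,0,0],60],[[0.224,-0.303,0],[0,0,0],60],[[0.224,-0.303,0],[0,0,0],60],[[0.224,-0.303,0],[0,0,0],60]]'
python3 -m jog '[[[0.224,-0.303,0],[0,0,0],60],[[0.224,-0.303,0],[0,0,0],60],[[0.224,-0.303,0],[0,0,0],60],[[0.224,-0.303,0],[0,0,0],60],[[0.224,-0.303,0],[0,0,0],60]]'
python3 -m jog '[[[0.224,-0.303,0],[0,0,0],60],[[0.224,-0.303,0],[0,0,0],60],[[0.224,-0.303,0],[0,0,0],60],[[0.224,-0.303,0],[0,0,0],60],[[0,0,0],[0,0,0],60]]'
```

```text
clock: 0.43
tcp_pos: [0.185, -0.6488, 0.2219]
tcp_rot: [-3.141, 0.0, -0.111]
wrist_force: [-0.5, -0.1, 0.1]
finger_gap: 0.782
grasp_force: 0.0
clock: 0.85
tcp_pos: [0.3134, -0.5087, 0.2221]
tcp_rot: [-3.141, 0.001, -0.107]
wrist_force: [1.3, -0.1, 0.8]
finger_gap: 0.693
grasp_force: 0.0
clock: 1.27
tcp_pos: [0.4409, -0.37, 0.2223]
tcp_rot: [-3.141, 0.001, -0.107]
wrist_force: [1.2, -0.6, -0.2]
finger_gap: 0.693
grasp_force: 0.0
clock: 1.68
tcp_pos: [0.5478, -0.2514, 0.2223]
tcp_rot: [-3.136, -0.003, -0.094]
wrist_force: [0.6, 0.9, 0.0]
finger_gap: 0.692
grasp_force: 0.0
```

```bash
python3 - <<'E'
from h import *
c=cap("wrist");X=pts(c);save(c,"w1.png");g=c["img"].max(2)
print(c["position"],c["rotation"])
m=(X[...,0]>.55)&(X[...,0]<.65)&(X[...,1]>-.27)&(X[...,1]<-.15)&(X[...,2]>.13)&(X[...,2]<.165)&(g<110)
k=X[m];print(len(k),k.mean(0),np.percentile(k[:,2],[5,50,95]) if len(k) else 0,cv2.minAreaRect((k[:,:2]*1000).astype(np.float32)) if len(k) else 0)
m=(X[...,0]<.52)&(X[...,1]>-.27)&(X[...,1]<-.12)&(X[...,2]>.095)&(X[...,2]<.12)&(g<120);k=X[m]
if len(k):print(len(k),k.mean(0),cv2.minAreaRect((k[:,:2]*1000).astype(np.float32)))
print(arm.observe()["tcp_pos"],arm.observe()["tcp_rot"])
E
```

```text
[ 0.62383528 -0.2600788   0.3861437 ] [ 2.86556643  0.00671843 -1.664352  ]
1695 [ 0.59358713 -0.20970449  0.15048161] [0.13717516 0.15209752 0.15341399] ((592.897216796875, -207.878173828125), (22.369943618774414, 30.229595184326172), 83.51295471191406)
690 [ 0.43087111 -0.19220726  0.10697994] ((430.44073486328125, -191.92343139648438), (18.372644424438477, 36.677555084228516), 77.11666107177734)
[ 0.54503752 -0.25538333  0.22206382] [-3.13887071e+00 -4.68107779e-04 -9.75962603e-02]
```

View pics/w1.png

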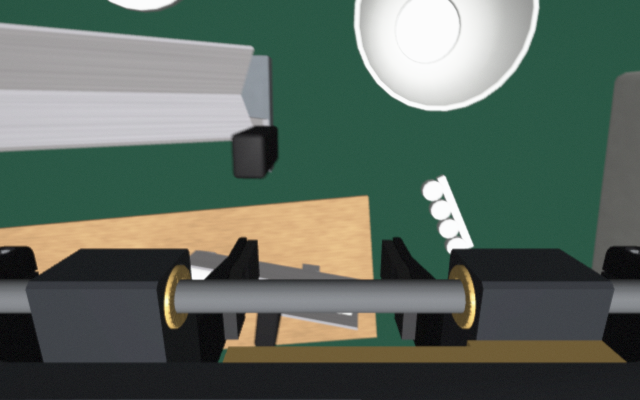

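Wrist view: the gate handle is at (255,152), just beyond the trough's low end, at world (0.593, −0.208) with its top at 0.153. Next I step over it and lower.

```bash
python3 -m jog '[[[0.215,-0.26,0],[0,0,0],60],[[0.215,-0.26,0],[0,0,0],60],[[0,0,0],[0,0,0],60],[[0,0,0.25],[0,0,0],60],[[0,0,0],[0,0,0],60]]'
python3 -m jog '[[[0,0,0.25],[0,0,0],60],[[0,0,0.25],[0,0,0],60],[[0,0,0.25],[0,0,0],60],[[0,0,0],[0,0,0],60]]'
```

```text
clock: 2.15
tcp_pos: [0.5876, -0.2136, 0.1935]
tcp_rot: [-3.141, 0.008, -0.107]
wrist_force: [-0.9, -0.8, -2.1]
finger_gap: 0.69
grasp_force: 0.0
clock: 2.48
tcp_pos: [0.5858, -0.2141, 0.1178]
tcp_rot: [-3.14, 0.011, -0.109]
wrist_force: [-0.4, -0.0, -0.3]
finger_gap: 0.69
grasp_force: 0.0
```

```bash
python3 -m jog '[[[0.06,-0.065,0],[0,0,0],60],[[0,0,0],[0,0,0],20],[[0,0,0],[0,0,0],15],[[0,0,0],[0,0,0],15],[[0,0,0],[0,0,0],15]]' 12
python3 -m jog '[[[0,0,0],[0,0,0],15],[[0,0,0],[0,0,0],15],[[0,0,0],[0,0,0],15]]'
```

```text
clock: 2.9
tcp_pos: [0.5977, -0.2081, 0.124]
tcp_rot: [3.141, -0.002, -0.107]
wrist_force: [0.2, 0.3, -0.3]
finger_gap: 0.47
grasp_force: 0.0
clock: 3.15
tcp_pos: [0.5971, -0.2079, 0.1228]
tcp_rot: [3.141, -0.0, -0.107]
wrist_force: [-0.3, 1.0, 2.0]
finger_gap: 0.252
grasp_force: 12.0
```

Gripped at 22 mm. Next I slide the gate along tool x, slowly.

```bash
python3 -m jog '[[[0.1,0,0],[0,0,0],15],[[0.1,0,0],[0,0,0],15],[[0.1,0,0],[0,0,0],15],[[0.08,0,0],[0,0,0],15],[[0,0,0],[0,0,0],15]]' 12
python3 -m jog '[[[0.03,0,0],[0,0,0],15],[[0.03,0,0],[0,0,0],15],[[0.02,0,0],[0,0,0],15],[[0,0,0],[0,0,0],15]]'
```

```text
clock: 3.57
tcp_pos: [0.6373, -0.2122, 0.1228]
tcp_rot: [3.141, -0.002, -0.107]
wrist_force: [0.0, -0.5, 4.1]
finger_gap: 0.25
grasp_force: 12.0
clock: 3.9
tcp_pos: [0.6388, -0.2124, 0.1222]
tcp_rot: [-3.141, 0.01, -0.107]
wrist_force: [-11.4, 1.9, 9.2]
finger_gap: 0.251
grasp_force: 12.0
```

```bash
python3 -m jog '[[[0.04,0,0],[0,0,0],15],[[0,0,0],[0,0,0],15]]'
python3 -m jog '[[[-0.1,0,0],[0,0,0],15],[[0,0,0],[0,0,0],60],[[0,0,0],[0,0,0],60],[[0,0,0],[0,0,0],60],[[0,0,0],[0,0,0],60]]'
python3 -m jog '[[[0,0,-0.3],[0,0,0],60],[[0,0,-0.3],[0,0,0],60],[[-0.3,0,-0.2],[0,0,0],60],[[-0.35,0,0],[0,0,0],60],[[0,0,0],[0,0,0],60]]'
python3 - <<'E'
from h import *
c=cap("wrist");X=pts(c);g=c["img"].max(2);save(c,"w2.png")
m=(X[...,0]>.58)&(X[...,0]<.72)&(X[...,1]>-.27)&(X[...,1]<-.15)&(X[...,2]>.145)&(X[...,2]<.165)&(g<110)
k=X[m];print(len(k),k.mean(0),cv2.minAreaRect((k[:,:2]*1000).astype(np.float32)))
E
```

```text
clock: 4.07
tcp_pos: [0.6415, -0.2126, 0.1214]
tcp_rot: [-3.141, 0.014, -0.107]
wrist_force: [-13.0, 2.2, 9.3]
finger_gap: 0.246
grasp_force: 12.0
clock: 4.48
tcp_pos: [0.6376, -0.212, 0.1226]
tcp_rot: [-3.142, -0.001, -0.106]
wrist_force: [-0.2, -0.3, 0.6]
finger_gap: 0.475
grasp_force: 0.0
clock: 4.9
tcp_pos: [0.5667, -0.2051, 0.2031]
tcp_rot: [3.141, 0.005, -0.108]
wrist_force: [-1.3, -0.3, -1.2]
finger_gap: 0.683
grasp_force: 0.0
1893 [ 0.627424   -0.21154876  0.15204321] ((626.8851318359375, -211.45529174804688), (22.071338653564453, 29.535634994506836), 83.86134338378906)
```

The gate slipped back a few mm as I released it. I'll push it shut with closed fingers instead, so the retreat can't drag it.

```bash
python3 -m jog '[[[0,0,0.2],[0,0,0],0],[[0,0,0.3],[0,0,0],0],[[0,0,0.3],[0,0,0],0],[[0,0,0],[0,0,0],0],[[0,0,0],[0,0,0],0]]'
python3 -m jog '[[[0.1,0,0],[0,0,0],0],[[0.1,0,0],[0,0,0],0],[[0.1,0,0],[0,0,0],0],[[0.06,0,0],[0,0,0],0],[[0,0,0],[0,0,0],0]]'
python3 -m jog '[[[0.03,0,0],[0,0,0],0],[[0.03,0,0],[0,0,0],0],[[0,0,0],[0,0,0],0]]'
```

```text
clock: 5.37
tcp_pos: [0.5722, -0.2048, 0.1212]
tcp_rot: [-3.141, 0.003, -0.106]
wrist_force: [-0.7, 0.0, 0.7]
finger_gap: 0.396
grasp_force: 0.0
clock: 5.78
tcp_pos: [0.6068, -0.209, 0.1244]
tcp_rot: [3.141, 0.006, -0.107]
wrist_force: [-10.1, 2.7, 10.6]
finger_gap: 0.137
grasp_force: 15.2
clock: 6.03
tcp_pos: [0.6069, -0.209, 0.1244]
tcp_rot: [-3.141, 0.018, -0.108]
wrist_force: [-23.0, 4.5, 21.2]
finger_gap: 0.14
grasp_force: 21.8
```

```bash
python3 - <<'E'
from h import *
c=cap("scene");a=c["img"][190:275,225:345]
t=cap("top")["img"][110:190,350:450];w=cap("wrist")["img"]
i1=cv2.resize(a,(400,283),interpolation=2);i2=cv2.resize(t,(354,283),interpolation=2);i3=cv2.resize(w,(480,300))
o=np.zeros((600,754,3),np.uint8);o[:283,:400]=i1;o[:283,400:]=i2;o[290:590,:480]=i3
cv2.imwrite("pics/c2.png",o[:,:,::-1]);print(arm.observe()["wrist_force"],arm.observe()["finger_gap"])
E
```

```text
[-23.17959496   4.12322115  20.0497947 ] 0.13603297289103147
```

View pics/c2.png

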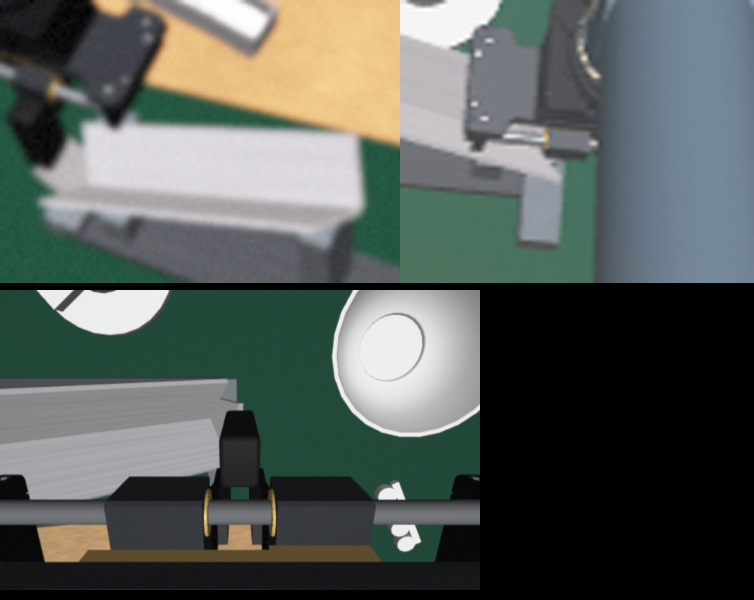

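```bash
python3 -m jog '[[[0,0,0],[0,0,0],50],[[0,0,0],[0,0,0],50],[[0,0,0],[0,0,0],50],[[0,0,-0.3],[0,0,0],50],[[0,0,-0.3],[0,0,0],50]]'
python3 -m jog '[[[-0.2,0,-0.2],[0,0,0],60],[[-0.3,0,0],[0,0,0],60],[[0,0,0],[0,0,0],60],[[0,0,0],[0,0,0],60]]'
python3 - <<'E'
from h import *
c=cap("wrist");X=pts(c);g=c["img"].max(2)
m=(X[...,0]>.58)&(X[...,0]<.72)&(X[...,1]>-.27)&(X[...,1]<-.15)&(X[...,2]>.145)&(X[...,2]<.165)&(g<110)
k=X[m];print(len(k),k.mean(0),cv2.minAreaRect((k[:,:2]*1000).astype(np.float32)))
o=arm.observe();print(o["tcp_pos"],o["tcp_rot"])
cv2.imwrite("pics/c3.png",c["img"][60:260,100:420,::-1].repeat(2,0).repeat(2,1))
E
```

```text
clock: 6.6
tcp_pos: [0.6133, -0.2099, 0.1823]
tcp_rot: [-3.141, 0.003, -0.107]
wrist_force: [2.1, -0.5, 0.1]
finger_gap: 0.431
grasp_force: 0.0
clock: 6.93
tcp_pos: [0.5645, -0.2046, 0.2041]
tcp_rot: [3.141, -0.003, -0.107]
wrist_force: [0.9, 0.5, 0.1]
finger_gap: 0.664
grasp_force: 0.0
1923 [ 0.63308441 -0.21213942  0.15206576] ((632.7785034179688, -211.94195556640625), (21.57093048095703, 29.947158813476562), 84.55947875976562)
[ 0.56534687 -0.20448897  0.20371418] [ 3.14109485e+00 -2.65721403e-03 -1.06827330e-01]
```

View pics/c3.png

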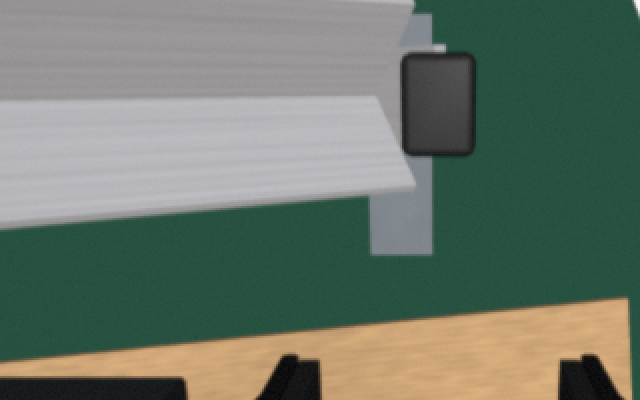

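Wrist view: the black handle at (438,105) of the crop now stands over the fold and the grey gate plate closes the V. It took a 23 N push without moving further, so it is shut. Next, above the tray handle.

```bash
python3 -m jog '[[[0,0,0],[0,0,0.0192],60],[[-0.335,0.045,0],[0,0,0],60],[[-0.335,0.045,0],[0,0,0],60],[[-0.335,0.045,0],[0,0,0],60],[[-0.335,0.045,0],[0,0,0],60]]'
python3 -m jog '[[[0,0,0],[0,0,0],60],[[0,0,0.2],[0,0,0],60],[[0,0,0.2],[0,0,0],60],[[0,0,0],[0,0,0],60]]'
python3 - <<'E'
from h import *
o=arm.observe();print(o["tcp_pos"],o["tcp_rot"])
c=cap("wrist");X=pts(c);g=c["img"].max(2)
m=(X[...,0]>.39)&(X[...,0]<.47)&(X[...,1]>-.25)&(X[...,1]<-.13)&(X[...,2]>.098)&(X[...,2]<.115)&(g<120);k=X[m]
print(len(k),len(k) and (k.mean(0),cv2.minAreaRect((k[:,:2]*1000).astype(np.float32))))
E
```

```text
clock: 7.4
tcp_pos: [0.4299, -0.1914, 0.2024]
tcp_rot: [-3.141, -0.001, -0.226]
wrist_force: [-1.7, -0.3, 1.0]
finger_gap: 0.691
grasp_force: 0.0
clock: 7.73
tcp_pos: [0.4291, -0.191, 0.16]
tcp_rot: [-3.141, 0.005, -0.227]
wrist_force: [-0.7, 0.2, 0.2]
finger_gap: 0.69
grasp_force: 0.0
[ 0.42907222 -0.19098298  0.15997443] [-3.14055534  0.00492941 -0.22672008]
1874 (array([ 0.43301598, -0.1916367 ,  0.10683479]), ((431.6117858886719, -191.2209014892578), (19.64037322998047, 39.71706008911133), 77.50347137451172))
```

```bash
python3 -m jog '[[[0.02,0,0.23],[0,0,0],60],[[0,0,0.23],[0,0,0],60],[[0,0,0.23],[0,0,0],60],[[0,0,0.23],[0,0,0],60],[[0,0,0],[0,0,0],60]]'
python3 -m jog '[[[0,0,0],[0,0,0],10],[[0,0,0],[0,0,0],10],[[0,0,0],[0,0,0],10],[[0,0,0],[0,0,0],10],[[0,0,0],[0,0,0],10]]' 40
python3 -m jog '[[[0,0,0],[0,0,0],10],[[0,0,0],[0,0,0],10],[[0,0,0],[0,0,0],10]]'
```

```text
clock: 8.2
tcp_pos: [0.4308, -0.1914, 0.0681]
tcp_rot: [-3.141, 0.006, -0.227]
wrist_force: [-0.3, 0.3, -0.0]
finger_gap: 0.695
grasp_force: 0.0
clock: 8.62
tcp_pos: [0.4324, -0.1924, 0.0717]
tcp_rot: [3.141, -0.002, -0.227]
wrist_force: [-0.2, -0.0, -0.5]
finger_gap: 0.394
grasp_force: 0.0
clock: 8.87
tcp_pos: [0.4319, -0.1919, 0.0709]
tcp_rot: [-3.142, -0.001, -0.227]
wrist_force: [-0.3, 0.2, 3.0]
finger_gap: 0.229
grasp_force: 40.0
```

```bash
python3 -m jog '[[[0,0,-0.08],[0,0,0],10],[[0,0,-0.15],[0,0,0],10],[[0,0,-0.25],[0,0,-0.0048],10],[[0,0,-0.3],[0,0,-0.0048],10],[[0,0,-0.3],[0,0,-0.0048],10]]'
python3 -m jog '[[[0,0,-0.3],[0,0,-0.0048],10],[[0,0,-0.3],[0,0,0],10],[[0,0,-0.3],[0,0,0],10],[[0,0,-0.2],[0,0,0],10],[[0,0,-0.12],[0,0,0],10]]'
python3 -m jog '[[[0.03,-0.05,0],[0,0,0],10],[[0.06,-0.1,0],[0,0,0],10],[[0.1,-0.15,0],[0,0,0],10],[[0.14,-0.22,0],[0,0,0],10],[[0.14,-0.22,0],[0,0,0],10]]'
python3 -m jog '[[[0.14,-0.22,0],[0,0,0],10],[[0.14,-0.22,0],[0,0,0],10],[[0.14,-0.22,0],[0,0,0],10],[[0.14,-0.22,0],[0,0,0],10],[[0.14,-0.22,0],[0,0,0],10]]'
python3 -m jog '[[[0.14,-0.22,0],[0,0,0],10],[[0.14,-0.22,0],[0,0,0],10],[[0.14,-0.22,0],[0,0,0],10],[[0.1,-0.15,0],[0,0,0],10],[[0.05,-0.07,0],[0,0,0],10]]'
```

```text
clock: 9.28
tcp_pos: [0.4304, -0.1917, 0.1793]
tcp_rot: [-3.141, 0.003, -0.135]
wrist_force: [0.1, -0.7, -2.6]
finger_gap: 0.229
grasp_force: 40.0
clock: 9.7
tcp_pos: [0.432, -0.1922, 0.3035]
tcp_rot: [3.14, -0.004, -0.107]
wrist_force: [0.7, 0.3, -3.6]
finger_gap: 0.224
grasp_force: 40.0
clock: 10.12
tcp_pos: [0.4856, -0.1227, 0.299]
tcp_rot: [-3.141, 0.003, -0.108]
wrist_force: [0.3, -0.0, -3.2]
finger_gap: 0.228
grasp_force: 40.0
clock: 10.53
tcp_pos: [0.5672, -0.0201, 0.2987]
tcp_rot: [3.141, 0.003, -0.106]
wrist_force: [-0.6, 0.2, -2.6]
finger_gap: 0.22
grasp_force: 40.0
clock: 10.95
tcp_pos: [0.6336, 0.0635, 0.2982]
tcp_rot: [-3.14, 0.003, -0.103]
wrist_force: [-0.2, 0.2, -3.2]
finger_gap: 0.225
grasp_force: 40.0
```

```bash
python3 -m jog '[[[0.14,-0.14,0],[0,0,0],10],[[0.13,-0.13,0],[0,0,0],10],[[0,0,0],[0,0,0],10],[[0,0,0],[0,0,0],10]]'
python3 -m jog '[[[0,0,0],[0.006,0,0],10],[[0,0,0],[0.0119,0,0],10],[[0,0,0],[0.0119,0,0],10],[[0,0,0],[0.0119,0,0],10],[[0,0,0],[0,0,0],10]]'
cat > lip.py <<'E'
from h import *
o=arm.observe();p=o["tcp_pos"];R=Rot.from_euler("xyz",o["tcp_rot"]).as_matrix()
# tray: x=-tool y, z=-tool z ; lip = handle -94 x -56 z ; handle = TCP + ~13mm up the tool (grasped at tcp z .071, handle .084)
L=p+R@np.array([0,.094,.043])
print("tcp",p.round(4),"lip",L.round(4),"tilt",np.degrees(np.arcsin(-R[2,1])),"side tilt",np.degrees(np.arcsin(R[2,0])))
low=np.array([.6337,-.1851,.035]);a=np.radians(83.9);t=np.radians(32);u=np.array([np.cos(a),np.sin(a),0])
f=u*np.cos(t)+np.array([0,0,np.sin(t)]);n=-u*np.sin(t)+np.array([0,0,np.cos(t)]);v=np.cross(n,f)
d=L-low;print("lip along fold,across,above mm",(np.array([d@f,d@v,d@n])*1000).round(1))
tgt=low+f*.25+n*.034;print("shift to target in tool axes mm",(R.T@(tgt-L)*1000).round(1))
E
python3 lip.py
```

```text
clock: 11.28
tcp_pos: [0.6626, 0.084, 0.2988]
tcp_rot: [3.141, 0.003, -0.106]
wrist_force: [0.5, -1.0, -2.7]
finger_gap: 0.225
grasp_force: 40.0
clock: 11.7
tcp_pos: [0.6625, 0.0769, 0.2987]
tcp_rot: [-2.883, 0.003, -0.115]
wrist_force: [0.6, -2.8, -3.2]
finger_gap: 0.224
grasp_force: 40.0
tcp [0.6625 0.0769 0.2987] lip [ 0.6532 -0.0025  0.2332] tilt 14.79895493027671 side tilt -0.1515901558261169
lip along fold,across,above mm [260.8   0.   70.7]
shift to target in tool axes mm [ 0.1 -0.6 38.3]
```

```bash
python3 -m jog '[[[0,0,0.08],[0,0,0],10],[[0,0,0.15],[0,0,0],10],[[0,0,0.1],[0,0,0],10],[[0,0,0.05],[0,0,0],10],[[0,0,0],[0,0,0],10]]'
python3 lip.py
python3 - <<'E'
from h import *
w=cap("wrist")["img"];c=cap("scene")["img"][140:290,220:400]
o=np.zeros((590,720,3),np.uint8);o[:260,:416]=cv2.resize(w,(416,260));o[265:590,:390]=cv2.resize(c,(390,325),interpolation=2)
cv2.imwrite("pics/c4.png",o[:,:,::-1])
E
```

```text
clock: 12.12
tcp_pos: [0.6642, 0.0948, 0.2629]
tcp_rot: [-2.88, 0.0, -0.105]
wrist_force: [0.5, -0.4, -3.8]
finger_gap: 0.227
grasp_force: 40.0
tcp [0.6642 0.0948 0.2629] lip [0.6559 0.0155 0.1971] tilt 14.963736669069851 side tilt -0.016867700684506236
lip along fold,across,above mm [257.1  -0.7  30.5]
shift to target in tool axes mm [-0.7  7.8 -1.3]
```

View pics/c4.png

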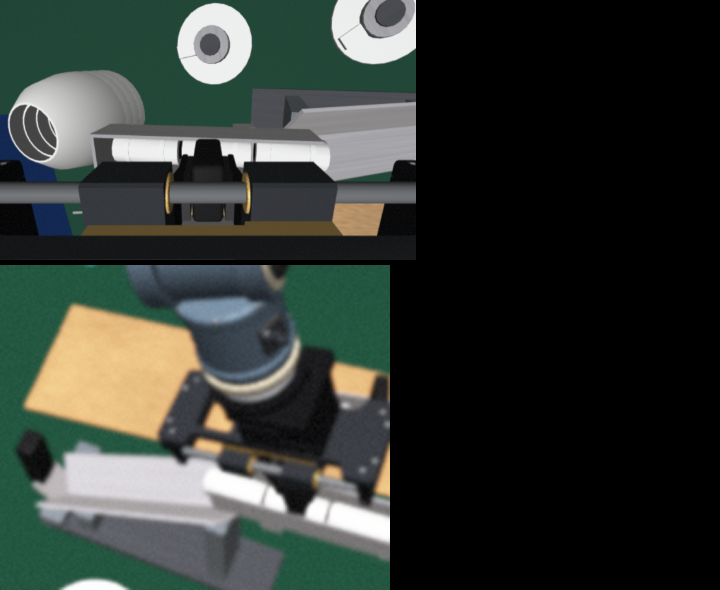

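The pictures show the lip at about (205,480) in the scene crop, over the trough's upper end. The three sleeves have slid forward to the lip but are still in the tray. I'll shift 8 mm inward, then tilt slowly about the lip.

```bash
python3 -m jog '[[[0,0.04,-0.01],[0,0,0],10],[[0,0.04,-0.01],[0,0,0],10],[[0,0.0075,-0.0164],[0.00278,0,0],10],[[0,0.0075,-0.0164],[0.00278,0,0],10],[[0,0,0],[0,0,0],10]]'
python3 lip.py
python3 -m jog '[[[0,0.004,-0.008],[0.0014,0,0],10],[[0,0.004,-0.008],[0.0014,0,0],10],[[0,0.004,-0.008],[0.0014,0,0],10],[[0,0.004,-0.008],[0.0014,0,0],10],[[0,0,0],[0,0,0],10]]'
python3 -m jog '[[[0,0.004,-0.008],[0.0014,0,0],10],[[0,0.004,-0.008],[0.0014,0,0],10],[[0,0,0],[0,0,0],10],[[0,0,0],[0,0,0],10],[[0,0,0],[0,0,0],10]]'
python3 lip.py
python3 - <<'E'
from h import *
w=cap("wrist")["img"];c=cap("scene")["img"][140:290,220:400]
o=np.zeros((590,720,3),np.uint8);o[:260,:416]=cv2.resize(w,(416,260));o[265:590,:390]=cv2.resize(c,(390,325),interpolation=2)
cv2.imwrite("pics/c5.png",o[:,:,::-1])
# white pixels in the trough region from the top camera
t=cap("top");X=pts(t);i=t["img"];m=(i.min(2)>215)&(X[...,0]>.6)&(X[...,0]<.68)&(X[...,1]<.0)&(X[...,1]>-.2)&(X[...,2]<.19)
print("white in trough",m.sum(), X[m].min(0) if m.any() else "")
E
```

```text
clock: 12.63
tcp_pos: [0.6636, 0.0809, 0.2666]
tcp_rot: [-2.845, -0.0, -0.11]
wrist_force: [0.7, 0.2, -2.9]
finger_gap: 0.227
grasp_force: 40.0
tcp [0.6636 0.0809 0.2666] lip [0.6551 0.004  0.1979] tilt 17.01411489197655 side tilt 0.020210484475017033
lip along fold,across,above mm [247.8  -1.2  37.3]
shift to target in tool axes mm [-1.2 -3.   2.6]
clock: 13.05
tcp_pos: [0.6631, 0.0798, 0.269]
tcp_rot: [-2.809, -0.0, -0.108]
wrist_force: [0.6, -0.2, -2.3]
finger_gap: 0.225
grasp_force: 40.0
clock: 13.47
tcp_pos: [0.6629, 0.0794, 0.2703]
tcp_rot: [-2.792, -0.0, -0.107]
wrist_force: [-0.5, -0.1, -3.6]
finger_gap: 0.226
grasp_force: 40.0
tcp [0.6629 0.0794 0.2703] lip [0.655  0.0063 0.1977] tilt 20.03867072487413 side tilt 0.007255902238287184
lip along fold,across,above mm [249.5  -0.9  35.9]
shift to target in tool axes mm [-0.9 -0.9  1.8]
white in trough 0
```

```bash
cat > tr.py <<'E'
from h import *
w=cap("wrist");i=w["img"];X=pts(w)
m=(i.min(2)>200)&(X[...,2]>.05)&(X[...,1]>-.25)&(X[...,1]<.3)&(abs(X[...,0]-.645)<.045)
k=X[m];print("white px",m.sum(),"y hist from -.2 step .025",np.histogram(k[:,1],np.arange(-.2,.226,.025))[0])
E
python3 tr.py
python3 -m jog '[[[0,0.004,-0.008],[0.0014,0,0],10],[[0,0.004,-0.008],[0.0014,0,0],10],[[0,0,0],[0,0,0],10],[[0,0,0],[0,0,0],10],[[0,0,0],[0,0,0],10]]'; python3 tr.py
python3 -m jog '[[[0,0.004,-0.008],[0.0014,0,0],10],[[0,0.004,-0.008],[0.0014,0,0],10],[[0,0,0],[0,0,0],10],[[0,0,0],[0,0,0],10],[[0,0,0],[0,0,0],10]]'; python3 tr.py; python3 lip.py
```

```text
white px 7880 y hist from -.2 step .025 [   0    0    0    0    0    0    0  999 1233  980 1211   87  998 1390
  979    3    0]
clock: 14.08
tcp_pos: [0.6627, 0.0779, 0.2715]
tcp_rot: [-2.774, 0.0, -0.107]
wrist_force: [0.3, 0.8, -3.5]
finger_gap: 0.224
grasp_force: 40.0
white px 8052 y hist from -.2 step .025 [   0    0    0    0    0    0    0 1498 1259  936 1212   42 1066 1418
  608   13    0]
clock: 14.55
tcp_pos: [0.6626, 0.0766, 0.2727]
tcp_rot: [-2.757, -0.0, -0.107]
wrist_force: [-0.2, 0.2, -2.2]
finger_gap: 0.229
grasp_force: 40.0
white px 5926 y hist from -.2 step .025 [   0    0    0    0    0    0  183  708   44  970 1188  120 1268 1385
   60    0    0]
tcp [0.6626 0.0768 0.2728] lip [0.6551 0.0062 0.1976] tilt 22.05812413444113 side tilt 0.012568988008880901
lip along fold,across,above mm [249.4  -0.9  35.9]
shift to target in tool axes mm [-0.9 -0.9  1.8]
```

View pics/c5.png

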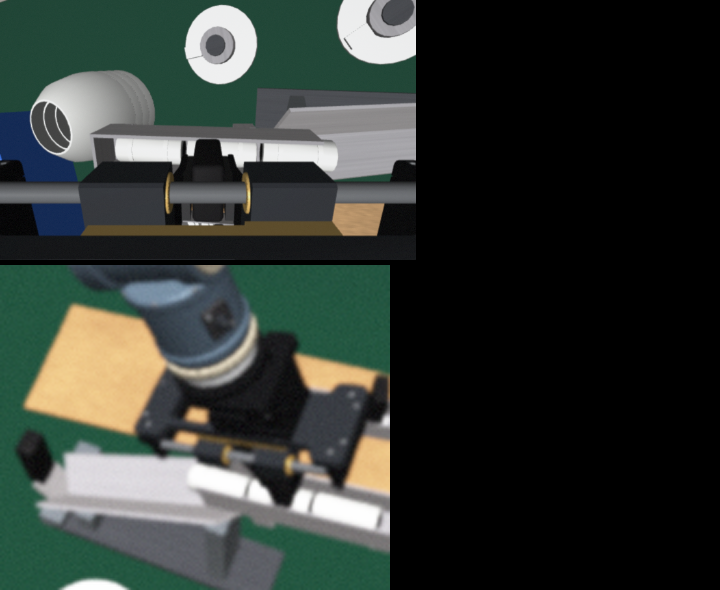

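Sleeves are creeping out; the first is leaving the lip at (190,475) of the scene crop. I'll hold the tilt and watch.

```bash
J='x'; python3 -m jog '[[[0,0,0],[0,0,0],10],[[0,0,0],[0,0,0],10],[[0,0,0],[0,0,0],10]]' >/dev/null; python3 tr.py
python3 -m jog '[[[0,0,0],[0,0,0],10],[[0,0,0],[0,0,0],10],[[0,0,0],[0,0,0],10],[[0,0,0],[0,0,0],10]]'>/dev/null; python3 tr.py
python3 -m jog '[[[0,0,0],[0,0,0],10],[[0,0,0],[0,0,0],10],[[0,0,0],[0,0,0],10],[[0,0,0],[0,0,0],10]]' ; python3 tr.py
```

```text
white px 4807 y hist from -.2 step .025 [   0    0    0    0    0    0    0    0  546 1301 1026  132 1274  482
   46    0    0]
white px 4718 y hist from -.2 step .025 [   0    0    0    0    0    0    0 1047 1253  887 1172  137  222    0
    0    0    0]
clock: 15.62
tcp_pos: [0.6626, 0.0767, 0.2728]
tcp_rot: [-2.757, -0.0, -0.107]
wrist_force: [0.3, -0.1, -2.2]
finger_gap: 0.233
grasp_force: 40.0
white px 4831 y hist from -.2 step .025 [   0    0    0    0  561 1025  338    0  605 1313  962   27    0    0
    0    0    0]
```

```bash
python3 -m jog '[[[0,0,0],[0,0,0],10],[[0,0,0],[0,0,0],10],[[0,0,0],[0,0,0],10],[[0,0,0],[0,0,0],10]]' >/dev/null; python3 tr.py
python3 -m jog '[[[0,0,0],[0,0,0],10],[[0,0,0],[0,0,0],10],[[0,0,0],[0,0,0],10],[[0,0,0],[0,0,0],10]]' >/dev/null; python3 tr.py
python3 - <<'E'
from h import *
w=cap("wrist")["img"];c=cap("scene")["img"][140:290,220:400]
o=np.zeros((590,720,3),np.uint8);o[:260,:416]=cv2.resize(w,(416,260));o[265:590,:390]=cv2.resize(c,(390,325),interpolation=2)
cv2.imwrite("pics/c6.png",o[:,:,::-1])
E
```

```text
white px 3359 y hist from -.2 step .025 [   0    0    0    0    0    0  525 1744 1090    0    0    0    0    0
    0    0    0]
white px 1807 y hist from -.2 step .025 [   0    0    0    0  779 1022    6    0    0    0    0    0    0    0
    0    0    0]
```

View pics/c6.png

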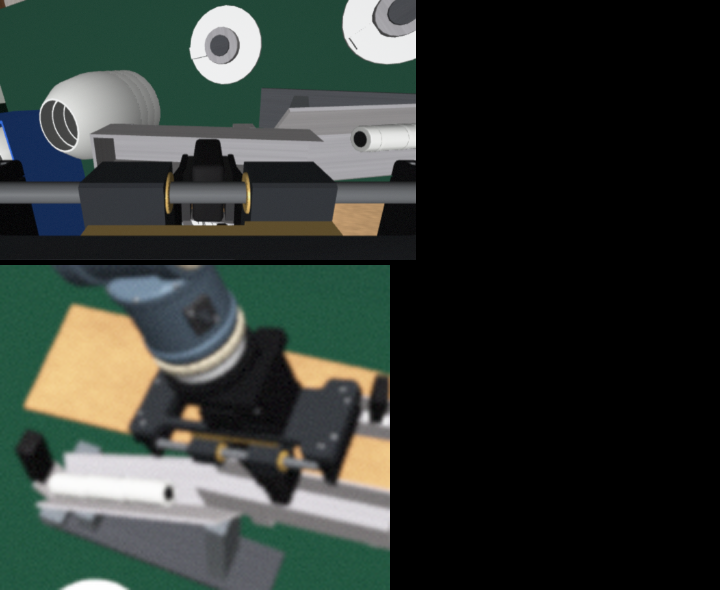

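All three sleeves lie end to end against the gate, with the row's rear end at (168,492) of the scene crop, and the tray is empty. Next I raise the tray, level it and carry it back.

```bash
python3 -m jog '[[[0,-0.05,-0.13],[0,0,0],10],[[0,-0.09,-0.22],[0,0,0],10],[[0,-0.09,-0.21],[0,0,0],10],[[0,0,0],[-0.0153,0,0],10],[[0,0,0],[-0.0153,0,0],10]]'
python3 -m jog '[[[0,0,0],[-0.0153,0,0],10],[[0,0,0],[-0.0153,0,0],10],[[-0.07,0.1,0],[0,0,0],10],[[-0.14,0.2,0],[0,0,0],10],[[-0.2,0.29,0],[0,0,0],10]]'
python3 -m jog '[[[-0.2,0.29,0],[0,0,0],10],[[-0.2,0.29,0],[0,0,0],10],[[-0.2,0.29,0],[0,0,0],10],[[-0.2,0.29,0],[0,0,0],10],[[-0.2,0.29,0],[0,0,0],10]]'
python3 -m jog '[[[-0.2,0.29,0],[0,0,0],10],[[-0.2,0.29,0],[0,0,0],10],[[-0.14,0.2,0],[0,0,0],10],[[-0.07,0.1,0],[0,0,0.0096],10],[[0,0,0],[0,0,0.0096],10]]'
python3 lip.py
```

```text
clock: 16.95
tcp_pos: [0.6638, 0.0741, 0.3352]
tcp_rot: [-2.953, -0.004, -0.112]
wrist_force: [0.2, 0.5, -2.9]
finger_gap: 0.224
grasp_force: 40.0
clock: 17.37
tcp_pos: [0.6157, 0.0266, 0.3324]
tcp_rot: [-3.138, 0.0, -0.1]
wrist_force: [0.6, 0.4, -2.3]
finger_gap: 0.225
grasp_force: 40.0
clock: 17.78
tcp_pos: [0.4993, -0.1115, 0.3333]
tcp_rot: [-3.14, -0.001, -0.107]
wrist_force: [0.0, -0.9, -2.2]
finger_gap: 0.224
grasp_force: 40.0
clock: 18.2
tcp_pos: [0.4282, -0.1947, 0.3334]
tcp_rot: [3.141, -0.0, -0.237]
wrist_force: [0.4, 0.8, -1.9]
finger_gap: 0.226
grasp_force: 40.0
tcp [ 0.4282 -0.1947  0.3334] lip [ 0.4062 -0.2861  0.2904] tilt -0.013506996757023007 side tilt 0.017149682999625354
lip along fold,across,above mm [ 29.7 215.5 282.6]
shift to target in tool axes mm [ 172.3 -343.9   94.1]
```

```bash
python3 -m jog '[[[0,0,0.2],[0,0,0],10],[[0,0,0.35],[0,0,0],10],[[0,0,0.4],[0,0,0],10],[[0,0,0.4],[0,0,0],10],[[0,0,0.35],[0,0,0],10]]'
python3 -m jog '[[[0,0,0.3],[0,0,0],10],[[0,0,0.25],[0,0,0],10],[[0,0,0.15],[0,0,0],10],[[0,0,0.08],[0,0,0],10],[[0,0,0],[0,0,0],10]]'
python3 -m jog '[[[0,0,0],[0,0,0],10],[[0,0,0],[0,0,0],10]]'
```

```text
clock: 18.62
tcp_pos: [0.4301, -0.1912, 0.1615]
tcp_rot: [-3.14, -0.0, -0.228]
wrist_force: [0.3, -0.3, -2.9]
finger_gap: 0.225
grasp_force: 40.0
clock: 19.03
tcp_pos: [0.4298, -0.1912, 0.0838]
tcp_rot: [-3.14, 0.003, -0.228]
wrist_force: [0.1, 0.4, -1.4]
finger_gap: 0.228
grasp_force: 40.0
clock: 19.2
tcp_pos: [0.4319, -0.1921, 0.0864]
tcp_rot: [-3.141, -0.003, -0.228]
wrist_force: [-0.0, -0.5, -1.0]
finger_gap: 0.224
grasp_force: 40.0
```

```bash
python3 -m jog '[[[0,0,0.06],[0,0,0],10],[[0,0,0.05],[0,0,0],10],[[0,0,0.03],[0,0,0],10],[[0,0,0],[0,0,0],10],[[0,0,0],[0,0,0],10]]'
```

```text
clock: 19.62
tcp_pos: [0.4306, -0.1917, 0.071]
tcp_rot: [-3.141, 0.0, -0.227]
wrist_force: [0.8, -0.5, -1.8]
finger_gap: 0.23
grasp_force: 40.0
```

```bash
python3 -m jog '[[[0,0,0.01],[0,0,0],10],[[0,0,0.01],[0,0,0],10],[[0,0,0],[0,0,0],10],[[0,0,0],[0,0,0],10]]'
```

```text
clock: 19.95
tcp_pos: [0.4309, -0.1918, 0.0709]
tcp_rot: [3.141, -0.0, -0.227]
wrist_force: [-4.4, 1.6, 15.7]
finger_gap: 0.23
grasp_force: 40.0
```

Contact with the sheet. I release and lift away.

```bash
python3 -m jog '[[[0,0,-0.01],[0,0,0],10],[[0,0,0],[0,0,0],60],[[0,0,0],[0,0,0],60],[[0,0,0],[0,0,0],60],[[0,0,0],[0,0,0],60]]'
python3 -m jog '[[[0,0,0],[0,0,0],60],[[0,0,-0.15],[0,0,0],60],[[0,0,-0.25],[0,0,0],60],[[0,0,-0.3],[0,0,0],60],[[0,0,-0.3],[0,0,0],60]]'
python3 -m jog '[[[0,0,-0.3],[0,0,0],60],[[0,0.25,0],[0,0,0],60],[[0,0.35,0],[0,0,0],60],[[0,0.35,0],[0,0,0],60],[[0,0.35,0],[0,0,0],60]]'
python3 -m jog '[[[0,0.3,0],[0,0,0],60],[[0,0.3,0],[0,0,0],60],[[0,0,0],[0,0,0],60],[[0,0,0],[0,0,0],60]]'
python3 - <<'E'
from h import *
c=cap("scene")["img"][120:300,200:440];t=cap("top");X=pts(t);i=t["img"]
o=np.zeros((590,720,3),np.uint8);o[:288,:384]=cv2.resize(c,(384,288),interpolation=2);o[292:584,:714]=cv2.resize(i[100:270,210:625],(714,292),interpolation=2)
cv2.imwrite("pics/c7.png",o[:,:,::-1])
m=(i.min(2)>190)&(abs(X[...,0]-.643)<.03)&(X[...,1]<.06)&(X[...,1]>-.22)&(X[...,2]<.25)&(X[...,2]>.04)
low=np.array([.6337,-.1851,.035]);a=np.radians(83.9);th=np.radians(32);u=np.array([np.cos(a),np.sin(a),0]);f=u*np.cos(th)+[0,0,np.sin(th)];n=-u*np.sin(th)+np.array([0,0,np.cos(th)])
d=X[m]-low
s=d@f;h=d@n;print(m.sum(),"along",np.percentile(s,[1,50,99]),"top above fold by 20mm bin",[(k,round(float(np.percentile(h[(s>k)&(s<k+.02)],95)),4)) for k in np.arange(0,.2,.02) if ((s>k)&(s<k+.02)).sum()>4])
E
```

```text
clock: 20.37
tcp_pos: [0.4307, -0.1917, 0.07]
tcp_rot: [-3.141, 0.0, -0.227]
wrist_force: [-0.4, 0.4, -0.6]
finger_gap: 0.447
grasp_force: 0.0
clock: 20.78
tcp_pos: [0.4301, -0.1914, 0.1707]
tcp_rot: [-3.141, 0.002, -0.227]
wrist_force: [0.8, -0.1, 0.3]
finger_gap: 0.68
grasp_force: 0.0
clock: 21.2
tcp_pos: [0.401, -0.3196, 0.2004]
tcp_rot: [3.142, -0.001, -0.226]
wrist_force: [0.2, -0.4, -0.0]
finger_gap: 0.687
grasp_force: 0.0
clock: 21.53
tcp_pos: [0.3868, -0.3784, 0.1996]
tcp_rot: [-3.141, 0.001, -0.231]
wrist_force: [1.0, 0.2, -0.4]
finger_gap: 0.691
grasp_force: 0.0
1017 along [0.00244124 0.1317808  0.26472761] top above fold by 20mm bin [(np.float64(0.0), 0.0355), (np.float64(0.02), 0.0374), (np.float64(0.04), 0.0358), (np.float64(0.06), 0.0361), (np.float64(0.08), 0.0353), (np.float64(0.1), 0.0351), (np.float64(0.12), 0.0359), (np.float64(0.14), 0.0358), (np.float64(0.16), 0.0356), (np.float64(0.18), 0.0352)]
```

View pics/c7.png

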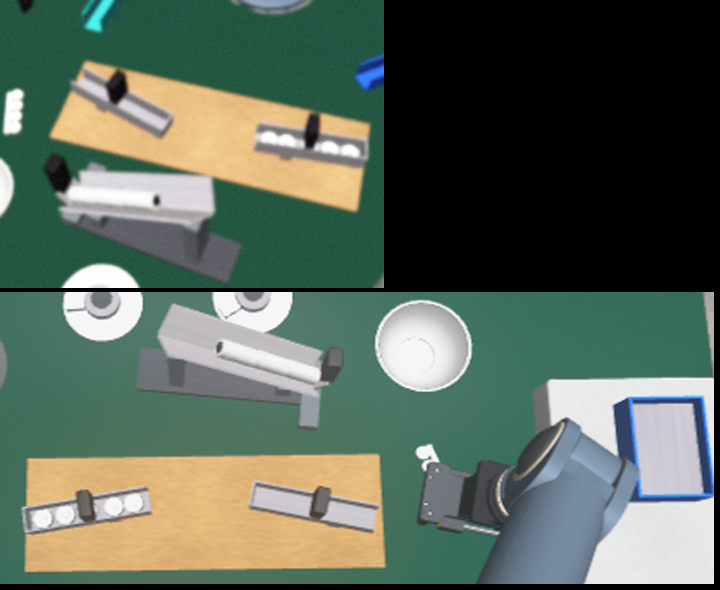

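The picture shows the sleeves in one straight row from the gate handle (330,362) up to (220,347). The empty tray stands upright on the sheet at (320,503), and the cap tray at (85,505) is untouched. The gripper is clear, so I hand in.

```bash
python3 -c "
from station import order
print(order.hand_in())"
```

```text
the job is handed in; nothing more can be done
None
```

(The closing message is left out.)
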